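# Pack labelled jars from the catch tray into a tote

### The arm

A 6-joint arm with a two-finger parallel gripper is mounted at the origin on the work surface. World frame = base frame: x ahead of the robot, y to its left, z up, the work surface at z = 0. Lengths are in m, angles in rad, forces in N, time in s.
With the tool pointing down it reaches from about 0.25 to 0.775 m from the base axis. Payload 4 kg.
Tool frame: the origin (TCP) lies midway between the tips of the shut fingers; the grasp point (between the pads) lies 19 mm behind it; z points along the fingers, y is the line along which they close (so a half turn about z gives the same grasp; the last joint's range is limited). The gripper opens to 85 mm and grips with 20 to 120 N. Pads are 22 mm wide; open, the fingers measure 114 mm over their backs; the gripper's body (76 mm by 85 mm) begins 54 mm behind the grasp point. The pads swing forward as they close: fully open they stand 13 mm farther back than shut.
Start: joints at [1.096, 0.087, 1.371, -0, 1.684, -0.103], TCP at [0.2, 0.512, 0.231] pointing down, gripper open.
Joint ranges: [-3.1, 3.1], [-0.76, 2.03], [0.27, 2.55], [-1.08, 4.22], [0.17, 2.65], [-2.57, 2.57]. Speed limits (rad/s): [2.79, 2.79, 3.14, 3.14, 3.14, 3.14].

### API

Orientations are given as a unit quaternion [x, y, z, w].
In Python, from rig import * gives the robot as it stands.
- The arm moves only by the shell command python3 -m pendant 'ROWS' [FORCE]. ROWS is JSON, a list that holds one entry, the list of rows, each a list of 7 numbers: the turn, a rotation vector about the tool's x, y, z in degrees, then the shift along the tool's x, y, z in cm, then the opening, from -1 (shut) to 1 (fully open). In form: [[[wx, wy, wz, x, y, z, claw], ...]]. A call has exactly 10 rows; each row is the pose to reach, as a shift and turn from the pose commanded when the call began, along the tool's axes at that moment; what a row does not reach only later rows make up. A row lasts 1/12 s, in which the tool goes at most 41.7 mm and 7.16 degrees, less where a joint would pass 70% of its speed; a pose out of reach is approached as far as the arm can. A call with a gripper value outside its range is refused whole. The fingers move at their own pace and stop on an object; FORCE is the grip in N (left out, the last holds). Time passes only in rows, so rows that repeat a pose let the fingers close, or fill a call up. It gives the time, the measured TCP pose, the force, the opening and the grip force at its end, in the units of the state.
- observe(): the state, without advancing time (a new reading comes with each control period).
- capture(name): name is "side" or "top"; returns (picture, depth): 480x640x3 uint8, red, green, blue; 480x640 float32, m along the optical axis (not along the pixel's ray), 0 where there is no reading.
- get_calibration(name): a dict with "fovy" (degrees; the focal length in pixels is half the picture's height over the tangent of half this angle, whatever the lens; pixels are square), "cx", "cy" (the principal point, pixels), "world_to_cam" (4x4, takes a point from world to camera coordinates). Camera axes: x right, y down, z forward; pixel columns grow to the right and rows downward; lengths in m; the calibration is good to about 2 mm. A picture is of the moment at which its call begins. get_calibration takes no time and is no camera call.
- hand_in(): hands the job in; it is judged then, once.
The state is a dict: "t": time; "joint_positions": joint angles; "joint_vel": joint speeds; "tau": joint torques, N m; "eef_pos": TCP position; "ee_rot": TCP orientation; "ft_force": force on the tool from outside, world axes, zero at the start; "ft_torque": the same for the moment, N m; "opening": opening from 0.0 (shut) to 1.0 (fully open); "grip_force": force on a finger pad.
Only numpy, scipy, OpenCV 4.12 (cv2) and the standard library are available. Lean on these libraries where they do the work, as an engineer would, in place of code of your own. Each camera call takes 0.05 s, during which the arm holds its last target. There are 200 camera calls.

### The job

Collect the three finished jars from the labeller's catch tray into the green tote: first gently lay the two blue-capped jars side by side on the tote's floor, both lengthwise (their axes along the tote's long side), then gently lay the orange-capped jar on top of them, also lengthwise, resting in the gap between the two. Do not drop the jars, and leave the bottles and the tube rack on the bench where they are.

Things in the scene. Friction and masses are not known exactly. Their poses are not given: they have to be found in the camera images.
- labeller: Fixed white labelling machine with open aluminium catch tray. Origin on the bench under the tray's centre. Tray 252 (x) by 172 (y) outside, 6 mm rims 22 mm above its floor; two black ribs along y at x = -40, +40 (4 thick, 8 high) make 3 bays centred at x = -80, 0, 80, a jar in each. Chute up to 85 high at y = -83 to -145; housing 300 wide at y = -145 to -385, 200 high (reel on it to 310).
- tray_floor (a point): Centre of the catch tray's floor, 24 mm above the bench; axes as the labeller's.
- tote: Loose green open box, 0.9 kg, 160 mm (its x, the long side) by 128 mm (its y) by 64 mm high outside, walls and floor 5 mm thick, inside 150 x 118 mm. Origin at the centre of its underside, z up.
- tote_in (a point): Centre of the tote's inner floor, 5 mm above the bench; axes as the tote's (x along the long side).
- jar_blue_a: Lying cylinder, 50 mm in diameter, 64 mm long, flat ends, 80 to 170 g, white with blue cap (20 mm of the length) and a thin blue stripe. Origin at its centre; x is the cylinder axis, towards the cap; y and z turn as it rolls. Starts lying in one of the tray's three bays, axis roughly along the labeller's y. Can be pinched from above by its flat ends, 64 mm apart.
- jar_blue_b: Lying cylinder, 50 mm in diameter, 64 mm long, flat ends, 80 to 170 g, white with blue cap (20 mm of the length) and a thin blue stripe. Origin at its centre; x is the cylinder axis, towards the cap; y and z turn as it rolls. Starts lying in one of the tray's three bays, axis roughly along the labeller's y. Can be pinched from above by its flat ends, 64 mm apart.
- jar_orange: Lying cylinder, 50 mm in diameter, 64 mm long, flat ends, 80 to 170 g, white with orange cap (20 mm of the length) and a thin orange stripe. Origin at its centre; x is the cylinder axis, towards the cap; y and z turn as it rolls. Starts lying in one of the tray's three bays, axis roughly along the labeller's y. Can be pinched from above by its flat ends, 64 mm apart.
- reagent_bottle: Bystander: upright glass bottle with blue cap, 76 mm in diameter, 160 mm high, origin at the centre of its underside. Leave alone.
- rinse_bottle: Bystander: upright white bottle with red cap, 60 mm in diameter, 150 mm high, origin at the centre of its underside. Leave alone.
- tube_rack: Bystander: orange tube rack, 75 mm (x) by 120 mm (y) by 62 mm high, origin at the centre of its underside. Leave alone.
Not all that is in view belongs to the job. Leave any pink look-alike of the jar_blue_a alone.

How it is judged:
On the way:
1. the two blue-capped jars lie side by side, lengthwise, on the tote's floor, released and at rest (linear speed of each of jar_blue_a, jar_blue_b below 0.03 m/s and contact force between the fingers and jar_blue_a below 0.1 N and angle between the x axis of each of jar_blue_a, jar_blue_b and the x axis of tote_in, either way round below 0.2 rad and z of jar_blue_a in the frame of tote_in between 0.019 and 0.031 m and x of jar_blue_a in the frame of tote_in between -0.06 and 0.06 m and y of jar_blue_a in the frame of tote_in between -0.05 and 0.05 m and contact force between the fingers and jar_blue_b below 0.1 N and z of jar_blue_b in the frame of tote_in between 0.019 and 0.031 m and x of jar_blue_b in the frame of tote_in between -0.06 and 0.06 m and y of jar_blue_b in the frame of tote_in between -0.05 and 0.05 m and distance between jar_blue_a and jar_blue_b below 0.076 m), for 0.2 s.
At the end, for the whole second after the job is handed in: Blue-capped jars on the tote floor, centres under 76 mm apart; orange-capped jar resting on both (centre 55 to 72 mm above the floor, under 60 mm from each blue jar's centre and 25 mm from the tote's centre line); axes within 0.2 rad of the tote's long side; all at rest, released, tote flat (all of step 1 and linear speed of jar_orange below 0.03 m/s and contact force between the fingers and jar_orange below 0.1 N and angle between the x axis of jar_orange and the x axis of tote_in, either way round below 0.2 rad and z of jar_orange in the frame of tote_in between 0.055 and 0.072 m and y of jar_orange in the frame of tote_in between -0.025 and 0.025 m and distance between jar_orange and jar_blue_a below 0.06 m and distance between jar_orange and jar_blue_b below 0.06 m and angle between tote_in's own z axis and vertical below 0.05 rad); the robot touches nothing.
It fails at once if a jar is dropped or thrown into the tote (faster than 0.6 m/s inside it) ((x of jar_blue_a in the frame of tote_in between -0.075 and 0.075 m and y of jar_blue_a in the frame of tote_in between -0.06 and 0.06 m and z of jar_blue_a in the frame of tote_in below 0.085 m and linear speed of jar_blue_a above 0.6 m/s) or (x of jar_blue_b in the frame of tote_in between -0.075 and 0.075 m and y of jar_blue_b in the frame of tote_in between -0.06 and 0.06 m and z of jar_blue_b in the frame of tote_in below 0.085 m and linear speed of jar_blue_b above 0.6 m/s) or (x of jar_orange in the frame of tote_in between -0.075 and 0.075 m and y of jar_orange in the frame of tote_in between -0.06 and 0.06 m and z of jar_orange in the frame of tote_in below 0.085 m and linear speed of jar_orange above 0.6 m/s)).
It fails at once if a bystander (reagent bottle, rinse bottle, tube rack) is moved by more than 30 mm (distance of any of reagent_bottle, rinse_bottle, tube_rack from where it was at the start of the episode above 0.03 m).
It also fails if it takes over 67 s, if anything falls off the work surface, if the arm or the gripper's body presses on something with over 40 N, if the wrist force passes 120 N, or if a joint passes its speed limit or range.

## Working session

There is one attempt and no reset: what is moved stays moved. The work goes in short steps, Python scripts to look and compute and a shell command to move; the robot and the scene stay as the last step left them, time stands still between calls to the robot, and variables do not carry over. Pictures are saved under pics/ and viewed, at most 10 in all, crops included, and the job is handed in when it is done.

```bash
mkdir -p pics; ls
python3 - <<'E'
from rig import *
import cv2,numpy as np
s=observe();print(s)
for n in("top","side"):
    p,d=capture(n);np.savez(f"/tmp/{n}0.npz",p=p,d=d);cv2.imwrite(f"pics/{n}0.png",p[...,::-1]);c=get_calibration(n);print(n,c,np.linalg.inv(c["world_to_cam"])[:3,3],(d==0).mean())
E
```

```text
pics
{'t': 0.0, 'joint_positions': array([ 1.09588112e+00,  8.79767614e-02,  1.37225354e+00, -8.73476200e-06,
        1.68363809e+00, -1.03109158e-01]), 'joint_vel': array([-2.71470509e-03, -9.40333390e-05, -5.68311326e-04, -3.88630007e-04,
       -1.80221408e-03,  1.20947371e-03]), 'tau': array([-3.11410595e-04, -3.51868844e+01, -3.13273609e+01, -2.65766876e-04,
        1.09095560e-02, -4.21387384e-06]), 'eef_pos': array([0.19959303, 0.51196253, 0.23012762]), 'ee_rot': array([ 1.84834434e-01,  9.82769015e-01, -1.09191442e-03, -3.20138955e-04]), 'ft_force': array([-0.17640164,  0.02545654,  0.31705486]), 'ft_torque': array([ 0.00862788,  0.00441942, -0.00115353]), 'grip_force': 0.0, 'opening': 0.996482173959398}
top {'fovy': 55.32374666869593, 'cx': 320.54121797115425, 'cy': 237.4649676196753, 'world_to_cam': array([[-0.02154818, -0.9996164 , -0.01739936,  0.10293196],
       [-0.98972704,  0.02378885, -0.14097686,  0.64030366],
       [ 0.14133669,  0.01418283, -0.98985998,  0.99850012],
       [ 0.        ,  0.        ,  0.        ,  1.        ]])} [0.49481913 0.07349883 1.08043426] 0.0040104166666666665
side {'fovy': 49.51901601242376, 'cx': 316.7321217817389, 'cy': 240.91661770157702, 'world_to_cam': array([[ 0.91492917, -0.40347613,  0.01056509, -0.5432309 ],
       [-0.27095666, -0.63340564, -0.72483087,  0.27212218],
       [ 0.29914394,  0.66030622, -0.68884584,  0.70128522],
       [ 0.        ,  0.        ,  0.        ,  1.        ]])} [ 0.36096589 -0.50987998  0.68605925] 0.0039713541666666664
```

View pics/top0.png

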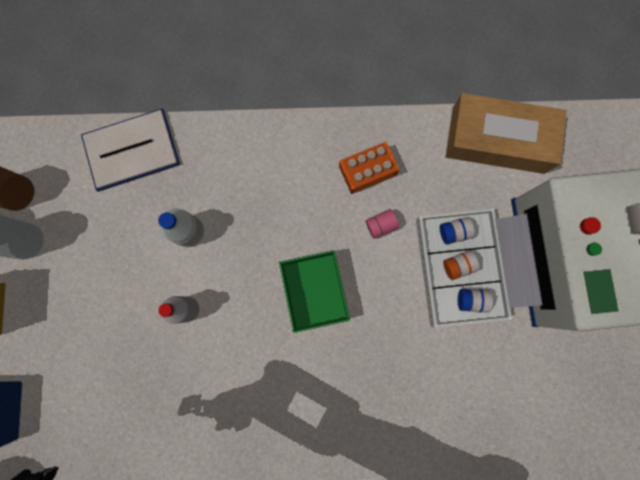

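View pics/side0.png

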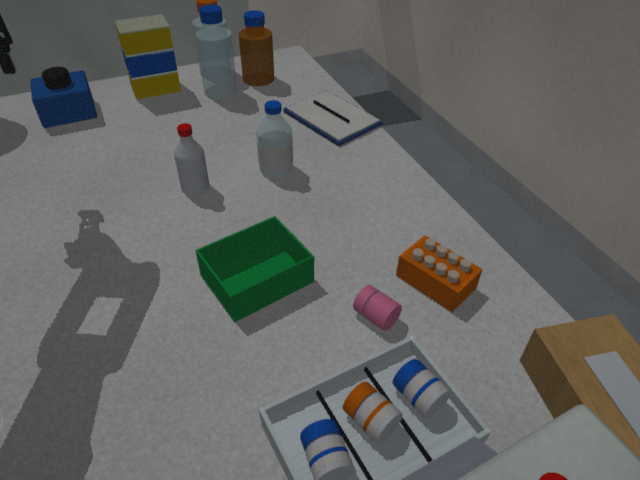

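The top view shows the tray with caps at (446,232) blue, (452,267) orange and (466,300) blue. The tote is at (314,291), the pink look-alike at (382,222), the rack at (368,166) and the bottles at (180,228) and (177,309). The side view agrees: caps at (410,375) blue, (362,398) orange and (322,432) blue, with pink at (377,307).

Possible mistakes for a jar, in top-view pixels: pink jar (382,222), blue bottle cap (167,220), red bottle cap (165,310), orange rack (368,166). I choose the three jars in the tray.

```bash
cat > h.py <<'E'
from rig import *
import cv2,numpy as np
def pts(n,p,d):
    c=get_calibration(n);f=240/np.tan(np.radians(c["fovy"]/2))
    v,u=np.mgrid[:480,:640];P=np.stack([(u-c["cx"])/f*d,(v-c["cy"])/f*d,d,np.ones_like(d)],-1)
    return (P@np.linalg.inv(c["world_to_cam"]).T)[...,:3]
def load(n,k):
    z=np.load(f"/tmp/{n}{k}.npz");return z["p"],pts(n,z["p"],z["d"])
def snap(n,k):
    p,d=capture(n);np.savez(f"/tmp/{n}{k}.npz",p=p,d=d);return p,pts(n,p,d)
def rect(X):
    (c,s,a)=cv2.minAreaRect((X[:,:2]*1000).astype(np.float32))
    if s[0]<s[1]: s=s[::-1];a+=90
    return np.round(c,1),np.round(s,1),round((a+90)%180-90,1)
def jars(P,img,lo=.054,hi=.085,box=(.2,.75,-.42,-.12)):
    m=(P[...,2]>lo)&(P[...,2]<hi)&(P[...,0]>box[0])&(P[...,0]<box[1])&(P[...,1]>box[2])&(P[...,1]<box[3])
    n,L,st,_=cv2.connectedComponentsWithStats(m.astype(np.uint8))
    for i in range(1,n):
        if st[i,4]>150:
            X=P[L==i];h=cv2.cvtColor(img,cv2.COLOR_RGB2HSV)[L==i];s=h[h[:,1]>120]
            print(st[i],"hue",np.median(s[:,0]) if len(s) else None,rect(X),"zmax",np.percentile(X[:,2],98).round(4))
E
python3 - <<'E'
from h import *
for n in("top","side"):
    img,P=load(n,0);print(n,"bench z",np.median(P[...,2][(abs(P[...,0]-.45)<.02)&(abs(P[...,1]+.03)<.02)]))
    h=cv2.cvtColor(img,cv2.COLOR_RGB2HSV);g=(abs(h[...,0]-65)<15)&(h[...,1]>120)&(P[...,1]>-.1)
    r=g&(P[...,2]>.055)&(P[...,2]<.075);print("rim",r.sum(),rect(P[r]),np.percentile(P[r][:,2],[50,95]))
    fl=g&(P[...,2]<.012);print("floor",fl.sum(),np.median(P[fl],0))
    jars(P,img)
img,_=load("top",0);cv2.imwrite("pics/crop0.png",cv2.resize(img[150:340,270:530,::-1],None,fx=3,fy=3,interpolation=cv2.INTER_CUBIC))
E
```

```text
top bench z -0.00012621341255281138
rim 349 (array([522.2, 105.5]), array([155.2, 123.8]), 10.9) [0.06319561 0.06643117]
floor 3297 [0.52121594 0.10605846 0.00481029]
[ 496  192   54  136 3107] hue 0.0 (array([ 577.4, -349. ]), array([297.6,  69.2]), 5.2) zmax 0.0838
[441 217  34  27 642] hue 111.0 (array([ 650.9, -219.6]), array([65.4, 49.4]), -77.6) zmax 0.0761
[444 251  35  29 659] hue 10.0 (array([ 572.2, -223.7]), array([64.9, 49.3]), -71.2) zmax 0.0756
[461 289  32  24 686] hue 111.0 (array([ 493.9, -249.6]), array([65.7, 48.8]), 84.7) zmax 0.0757
side bench z -0.0005709141284169217
rim 1212 (array([521.4, 101.6]), array([159.5, 128.9]), 11.3) [0.06133387 0.06448001]
floor 2755 [0.5234804  0.12353149 0.00466807]
[ 394  358   57   54 1610] hue 109.0 (array([ 649.8, -222.8]), array([65. , 47.6]), -76.0) zmax 0.0748
[ 343  381   60   57 1787] hue 14.0 (array([ 571.8, -227.2]), array([64.4, 49.9]), -71.3) zmax 0.0746
[ 300  419   54   61 2148] hue 109.0 (array([ 494. , -252.6]), array([65. , 49.8]), 85.5) zmax 0.0747
[ 411  436   87   44 1629] hue None (array([ 625.7, -333. ]), array([104.2,  34.3]), 4.5) zmax 0.0711
```

View pics/crop0.png

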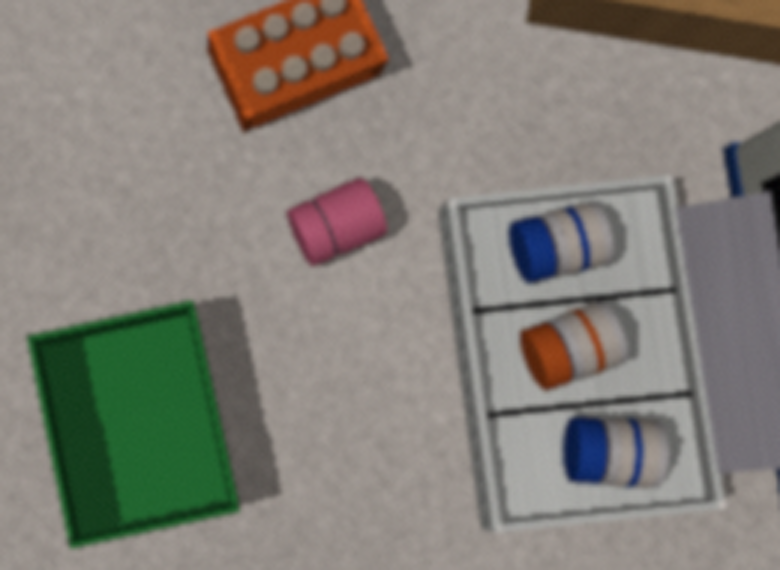

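The close crop confirms the choice: blue (533,248), orange (545,355) and blue (585,450), all in the tray. The pink jar is separate at (335,222). Heights and sizes match (65 x 49 mm, top at 75 mm). Next is the tray-end clearance for the near blue jar, plus the move numbers.

```bash
cat > mv.py <<'E'
import sys,numpy as np
from rig import *
from scipy.spatial.transform import Rotation as R
# goal TCP x y z (mm), tool-y angle (deg): -> turn rotvec deg, shift cm in tool axes
def go(x,y,z,psi,pos=None,rot=None):
    s=observe();p=s["eef_pos"] if pos is None else pos;r=R.from_quat(s["ee_rot"]) if rot is None else rot
    a=np.radians(psi);Y=np.array([np.cos(a),np.sin(a),0]);Z=np.array([0,0,-1]);g=R.from_matrix(np.column_stack([np.cross(Y,Z),Y,Z]))
    print("turn",np.degrees((r.inv()*g).as_rotvec()).round(2),"shift",(r.inv().apply(np.array([x,y,z])/1000-p)*100).round(2))
    return np.array([x,y,z])/1000,g
if __name__=="__main__":
    q=None,None
    for a in sys.argv[1:]: q=go(*map(float,a.split(",")),*q)
E
python3 - <<'E'
from h import *
for n in("top","side"):
    _,P=load(n,0);m=(P[...,2]>.038)&(P[...,2]<.05)&(P[...,0]>.42)&(P[...,0]<.72)&(P[...,1]>-.32)&(P[...,1]<-.12)
    X=P[m];print(n,rect(X))
    for x0 in(.47,.52): 
        y=X[abs(X[:,0]-x0)<.02][:,1];print(x0,np.histogram(y,bins=np.arange(-.32,-.12,.01)))
E
python3 mv.py 494,-250,180,85 494,-250,29,85 494,-250,180,85 523,77,180,11
```

```text
top (array([ 568.9, -234.5]), array([252.2, 175.4]), 4.8)
0.47 (array([14,  9, 10,  5,  5,  3,  0,  0,  1,  0,  8,  0,  0,  0,  0, 10, 50,
        0,  0]), array([-0.32, -0.31, -0.3 , -0.29, -0.28, -0.27, -0.26, -0.25, -0.24,
       -0.23, -0.22, -0.21, -0.2 , -0.19, -0.18, -0.17, -0.16, -0.15,
       -0.14, -0.13]))
0.52 (array([39,  0,  0,  0,  0,  0,  0,  0,  0,  2, 10,  1,  0,  0,  0,  0, 59,
        1,  0]), array([-0.32, -0.31, -0.3 , -0.29, -0.28, -0.27, -0.26, -0.25, -0.24,
       -0.23, -0.22, -0.21, -0.2 , -0.19, -0.18, -0.17, -0.16, -0.15,
       -0.14, -0.13]))
side (array([ 569.8, -235.5]), array([254. , 173.1]), 4.5)
0.47 (array([  0,   0,   0,  13,   5,  12,   7,   2,   6,   5,   0,   0,   0,
         0,   0, 152,  41,   0,   0]), array([-0.32, -0.31, -0.3 , -0.29, -0.28, -0.27, -0.26, -0.25, -0.24,
       -0.23, -0.22, -0.21, -0.2 , -0.19, -0.18, -0.17, -0.16, -0.15,
       -0.14, -0.13]))
0.52 (array([  0,   0,   0,  45,   0,   0,   0,   0,   0,   0,   0,   1,   0,
         0,   0,  40, 141,   0,   0]), array([-0.32, -0.31, -0.3 , -0.29, -0.28, -0.27, -0.26, -0.25, -0.24,
       -0.23, -0.22, -0.21, -0.2 , -0.19, -0.18, -0.17, -0.16, -0.15,
       -0.14, -0.13]))
turn [ -0.11  -0.03 -16.3 ] shift [-55.11 -60.29   5.13]
turn [0. 0. 0.] shift [ 0.   0.  15.1]
turn [0. 0. 0.] shift [  0.    0.  -15.1]
turn [ 0.  0. 74.] shift [-0.04 32.83  0.  ]
```

```bash
python3 -m pendant '[[[0,0,0,-2.3,-2.5,0,1],[0,0,0,-4.6,-5,0,1],[0,0,0,-6.9,-7.5,0,1],[0,0,0,-9.2,-10,0,1],[0,0,0,-11.5,-12.5,0,1],[0,0,0,-13.8,-15,0,1],[0,0,0,-16.1,-17.5,0,1],[0,0,0,-18.4,-20,0,1],[0,0,0,-20.7,-22.5,0,1],[0,0,0,-23,-25,0,1]]]' 30
python3 -m pendant '[[[0,0,0,-2.5,-2.7,0,1],[0,0,0,-5,-5.4,0,1],[0,0,-2,-7.5,-8.1,0,1],[0,0,-4,-10,-10.8,0,1],[0,0,-6,-12.5,-13.5,0,1],[0,0,-8,-15,-16.2,0.5,1],[0,0,-10,-17.5,-19,1,1],[0,0,-12,-20,-22,2,1],[0,0,-14,-22,-24,3,1],[0,0,-16.3,-23.5,-25.5,4,1]]]'
python3 mv.py 494,-250,120,85 494,-250,29,85
```

```text
t: 0.93
eef_pos: [0.3232, 0.1943, 0.2309]
ee_rot: [0.185, 0.983, -0.0, -0.0]
ft_force: [-0.1, -0.0, 0.2]
opening: 0.999
grip_force: 0.0
t: 1.77
eef_pos: [0.4498, -0.1297, 0.1903]
ee_rot: [0.044, 0.999, -0.0, -0.0]
ft_force: [0.9, 0.5, -0.3]
opening: 0.994
grip_force: 0.0
turn [-0.01 -0.04 -0.05] shift [ -5.47 -11.6    7.02]
turn [0. 0. 0.] shift [0.  0.  9.1]
```

```bash
python3 -m pendant '[[[0,0,0,-1,-2,0,1],[0,0,0,-2,-4,0.5,1],[0,0,0,-3,-6,1,1],[0,0,0,-4,-8,2,1],[0,0,0,-5,-10,3,1],[0,0,0,-5.4,-11.5,4,1],[0,0,0,-5.4,-11.5,5,1],[0,0,0,-5.4,-11.5,5,1],[0,0,0,-5.4,-11.5,5,1],[0,0,0,-5.4,-11.5,5,1]]]'
python3 mv.py 494,-250,29,85
```

```text
t: 2.6
eef_pos: [0.4934, -0.2454, 0.1417]
ee_rot: [0.043, 0.999, 0.0, 0.0]
ft_force: [0.6, -0.6, 1.0]
opening: 0.997
grip_force: 0.0
turn [0.02 0.02 0.05] shift [-0.1  -0.46 11.27]
```

```bash
python3 -m pendant '[[[0,0,0,-0.1,-0.4,2,1],[0,0,0,-0.1,-0.4,4,1],[0,0,0,-0.1,-0.4,6,1],[0,0,0,-0.1,-0.4,8,1],[0,0,0,-0.1,-0.4,9.5,1],[0,0,0,-0.1,-0.4,10.5,1],[0,0,0,-0.1,-0.4,11,1],[0,0,0,-0.1,-0.4,11.2,1],[0,0,0,-0.1,-0.4,11.2,1],[0,0,0,-0.1,-0.4,11.2,1]]]'
python3 -m pendant '[[[0,0,0,0,0,0,0.7],[0,0,0,0,0,0,0.5],[0,0,0,0,0,0,0.3],[0,0,0,0,0,0,0],[0,0,0,0,0,0,-0.5],[0,0,0,0,0,0,-1],[0,0,0,0,0,0,-1],[0,0,0,0,0,0,-1],[0,0,0,0,0,0,-1],[0,0,0,0,0,0,-1]]]' 40
```

```text
t: 3.43
eef_pos: [0.4948, -0.2507, 0.0306]
ee_rot: [0.044, 0.999, -0.001, 0.001]
ft_force: [0.0, 0.2, -0.1]
opening: 1.0
grip_force: 0.0
t: 4.27
eef_pos: [0.4948, -0.2509, 0.0306]
ee_rot: [0.044, 0.999, -0.001, 0.001]
ft_force: [-0.2, -1.5, 5.3]
opening: 0.743
grip_force: 44.6
```

```bash
python3 -m pendant '[[[0,0,0,0,0,-0.5,-1],[0,0,0,0,0,-1.5,-1],[0,0,0,0,0,-3,-1],[0,0,0,0,0,-5,-1],[0,0,0,0,0,-7,-1],[0,0,0,0,0,-9,-1],[0,0,0,0,0,-11,-1],[0,0,0,0,0,-12,-1],[0,0,0,0,0,-12,-1],[0,0,0,0,0,-12,-1]]]'
python3 - <<'E'
from h import *
for n in("top","side"):
    p,P=snap(n,1)
    jars(P,p,lo=.135,hi=.24,box=(.4,.75,-.36,-.15))
    cv2.imwrite(f"pics/{n}1.png",p[...,::-1])
a=np.radians(11.1);X=np.array([np.cos(a),np.sin(a)]);Y=np.array([-X[1],X[0]]);T=np.array([521.8,103.5])
print(T-27*Y,T+27*Y)
E
cd pics && python3 -c "
import cv2;cv2.imwrite('c1.png',cv2.resize(cv2.imread('side1.png')[230:480,200:520],None,fx=2,fy=2))"
```

```text
t: 5.1
eef_pos: [0.4939, -0.2503, 0.1492]
ee_rot: [0.044, 0.999, 0.0, 0.0]
ft_force: [-0.0, -0.5, -1.8]
opening: 0.743
grip_force: 44.3
[473 301  27  13 188] hue 111.5 (array([ 479.4, -232.4]), array([51.5, 19.8]), 79.7) zmax 0.2357
[ 297  371   69   73 2227] hue 108.0 (array([ 481.6, -267.3]), array([103.5,  32.1]), -87.7) zmax 0.2369
[526.9980931   77.00509807] [516.6019069  129.99490193]
```

View pics/c1.png

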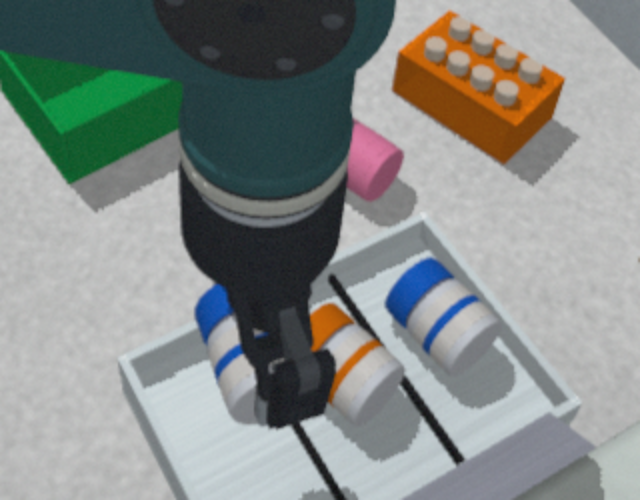

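The side crop shows the blue jar held level between the fingers (250,360). The orange and far blue jars are undisturbed in their bays at (350,360) and (440,310).

```bash
python3 mv.py 516.6,129.5,149,11.1 516.6,129.5,12.5,11.1
```

```text
turn [-3.00e-02 -2.10e-01  7.39e+01] shift [ 0.97 37.99 -0.1 ]
turn [0. 0. 0.] shift [ 0.    0.   13.65]
```

```bash
python3 -m pendant '[[[0,0,3,0,1.5,0,-1],[0,0,9,0,4,0,-1],[0,0,15,0,7,0,-1],[0,0,21,0.2,10,0,-1],[0,0,27,0.4,13,0,-1],[0,0,33,0.5,16,0,-1],[0,0,39,0.6,19,0,-1],[0,0,45,0.7,22,0,-1],[0,0,50,0.7,24.5,0,-1],[0,0,54,0.8,26,0,-1]]]'
python3 mv.py 516.6,129.5,149,11.1
```

```text
t: 6.03
eef_pos: [0.5076, 0.0122, 0.1473]
ee_rot: [0.493, 0.87, -0.0, -0.002]
ft_force: [-0.1, -0.0, -1.5]
opening: 0.744
grip_force: 44.5
turn [-0.16 -0.16 19.8 ] shift [ 9.61  6.8  -0.15]
```

```bash
python3 -m pendant '[[[0,0,3,1.5,1,0,-1],[0,0,6,3,2,0,-1],[0,0,9,4.5,3,0,-1],[0,0,12,6,4.2,0,-1],[0,0,15,7.5,5.3,0,-1],[0,0,18,9,6.4,0,-1],[0,0,19.8,9.6,6.8,0,-1],[0,0,19.8,9.6,6.8,0,-1],[0,0,19.8,9.6,6.8,0,-1],[0,0,19.8,9.6,6.8,0,-1]]]'
python3 mv.py 516.6,129.5,13,11.1
```

```text
t: 6.87
eef_pos: [0.517, 0.1261, 0.1482]
ee_rot: [0.635, 0.773, -0.001, -0.001]
ft_force: [-0.1, -0.6, -2.7]
opening: 0.747
grip_force: 44.4
turn [-0.13  0.02  0.12] shift [ 0.35  0.06 13.52]
```

```bash
python3 -m pendant '[[[0,0,0,0.3,0,1,-1],[0,0,0,0.3,0,2.5,-1],[0,0,0,0.3,0,4,-1],[0,0,0,0.3,0,5.5,-1],[0,0,0,0.3,0,7,-1],[0,0,0,0.3,0,8.5,-1],[0,0,0,0.3,0,10,-1],[0,0,0,0.3,0,11,-1],[0,0,0,0.3,0,11.5,-1],[0,0,0,0.3,0,11.5,-1]]]'
python3 mv.py 516.6,129.5,13,11.1
```

```text
t: 7.7
eef_pos: [0.5158, 0.1291, 0.0325]
ee_rot: [0.635, 0.773, -0.001, -0.001]
ft_force: [0.3, -0.5, -1.4]
opening: 0.747
grip_force: 44.4
turn [-0.19 -0.01  0.07] shift [0.02 0.1  1.95]
```

```bash
python3 -m pendant '[[[0,0,0,0,0.1,0.3,-1],[0,0,0,0,0.1,0.6,-1],[0,0,0,0,0.1,0.9,-1],[0,0,0,0,0.1,1.2,-1],[0,0,0,0,0.1,1.5,-1],[0,0,0,0,0.1,1.7,-1],[0,0,0,0,0.1,1.9,-1],[0,0,0,0,0.1,2.0,-1],[0,0,0,0,0.1,2.0,-1],[0,0,0,0,0.1,2.0,-1]]]'
```

```text
t: 8.53
eef_pos: [0.518, 0.1299, 0.0143]
ee_rot: [0.635, 0.773, 0.0, -0.0]
ft_force: [0.3, -0.1, -0.9]
opening: 0.742
grip_force: 44.4
```

```bash
python3 -m pendant '[[[0,0,0,0,0,0.1,-1],[0,0,0,0,0,0.1,-1],[0,0,0,0,0,0.2,-1],[0,0,0,0,0,0.2,-1],[0,0,0,0,0,0.25,-1],[0,0,0,0,0,0.25,-1],[0,0,0,0,0,0.3,-1],[0,0,0,0,0,0.3,-1],[0,0,0,0,0,0.3,-1],[0,0,0,0,0,0.3,-1]]]'
```

```text
t: 9.37
eef_pos: [0.518, 0.1298, 0.0116]
ee_rot: [0.635, 0.773, 0.0, 0.0]
ft_force: [-1.4, -0.0, 0.8]
opening: 0.747
grip_force: 44.6
```

```bash
python3 -m pendant '[[[0,0,0,0,0,0,0.5],[0,0,0,0,0,0,0.5],[0,0,0,0,0,0,0.55],[0,0,0,0,0,0,0.6],[0,0,0,0,0,0,0.7],[0,0,0,0,0,0,0.8],[0,0,0,0,0,0,0.9],[0,0,0,0,0,0,0.9],[0,0,0,0,0,0,0.9],[0,0,0,0,0,0,0.9]]]'
python3 -m pendant '[[[0,0,0,0,0,-0.5,0.9],[0,0,0,0,0,-1.5,0.9],[0,0,0,0,0,-3,0.9],[0,0,0,0,0,-5,1],[0,0,0,0,0,-7,1],[0,0,0,0,0,-9,1],[0,0,0,0,0,-11,1],[0,0,0,0,0,-13,1],[0,0,0,0,0,-14,1],[0,0,0,0,0,-14,1]]]'
python3 mv.py 650.5,-221,149,103.2
```

```text
t: 10.2
eef_pos: [0.518, 0.1298, 0.0113]
ee_rot: [0.635, 0.773, 0.0, 0.0]
ft_force: [1.3, -0.1, 0.1]
opening: 0.944
grip_force: 0.0
t: 11.03
eef_pos: [0.52, 0.1301, 0.1555]
ee_rot: [0.635, 0.773, 0.003, 0.003]
ft_force: [0.1, 0.5, -1.1]
opening: 1.0
grip_force: 0.0
turn [  0.32   0.37 -92.  ] shift [-36.98   5.98   0.71]
```

```bash
python3 -m pendant '[[[0,0,-5,-1.5,0,0,1],[0,0,-12,-4,0.5,0,1],[0,0,-19,-7,1,0,1],[0,0,-26,-10,1.5,0,1],[0,0,-33,-13,2,0,1],[0,0,-40,-16,2.5,0,1],[0,0,-47,-19,3,0,1],[0,0,-54,-22,3.5,0,1],[0,0,-60,-25,4,0,1],[0,0,-66,-27,4.3,0,1]]]'
python3 mv.py 650.5,-221,149,103.2
```

```text
t: 11.87
eef_pos: [0.6124, -0.1293, 0.1494]
ee_rot: [0.11, 0.994, -0.0, -0.001]
ft_force: [0.5, 0.6, -0.1]
opening: 0.999
grip_force: 0.0
turn [-1.000e-02 -1.300e-01 -2.581e+01] shift [-5.72 -8.11  0.03]
```

Run:
```python
from h import *
p,P=snap("side",2)
g=(P[...,2]<.07)
jars(P,p,lo=.036,hi=.062,box=(.44,.6,.03,.18))
jars(P,p)
h=cv2.cvtColor(p,cv2.COLOR_RGB2HSV);m=(abs(h[...,0]-65)<15)&(h[...,1]>120)&(P[...,1]>-.1)&(P[...,2]>.055)&(P[...,2]<.075);print(rect(P[m]))
```

```text
[ 200  217  100   53 1877] hue 71.0 (array([520.1, 125.1]), array([152.3,  88.6]), 8.0) zmax 0.0614
[240 260  68  41 709] hue 71.0 (array([536.5,  42.2]), array([128.2,   6.7]), 11.0) zmax 0.0617
[206 265  24  40 192] hue 71.0 (array([447.9,  69.9]), array([81.4,  2.7]), -79.1) zmax 0.0617
[ 394  358   57   54 1615] hue 109.0 (array([ 649.9, -222.9]), array([64.4, 47.6]), -77.0) zmax 0.0746
[ 343  381   59   56 1787] hue 14.0 (array([ 571.6, -226.9]), array([65.1, 48.6]), -71.9) zmax 0.0748
[ 407  438   91   42 1616] hue None (array([ 623. , -333.1]), array([109.6,  34. ]), 3.3) zmax 0.0712
(array([521.7, 101.6]), array([159.7, 128.8]), 10.9)
```

```bash
python3 -m pendant '[[[0,0,-6,-1.2,-1.6,0,1],[0,0,-12,-2.4,-3.2,0,1],[0,0,-18,-3.6,-5,0.5,1],[0,0,-24,-5,-7,1.5,1],[0,0,-25.8,-5.7,-8.1,3,1],[0,0,-25.8,-5.7,-8.1,4,1],[0,0,-25.8,-5.7,-8.1,4.5,1],[0,0,-25.8,-5.7,-8.1,4.5,1],[0,0,-25.8,-5.7,-8.1,4.5,1],[0,0,-25.8,-5.7,-8.1,4.5,1]]]'
python3 mv.py 650.5,-221.5,30,103.2
```

```text
t: 12.75
eef_pos: [0.6505, -0.2173, 0.1074]
ee_rot: [-0.114, 0.994, -0.0, 0.001]
ft_force: [-0.1, 0.1, 0.9]
opening: 1.002
grip_force: 0.0
turn [-0.03  0.07 -0.15] shift [ 0.11 -0.41  7.74]
```

```bash
python3 -m pendant '[[[0,0,0,0.1,-0.4,1.5,1],[0,0,0,0.1,-0.4,3,1],[0,0,0,0.1,-0.4,4.5,1],[0,0,0,0.1,-0.4,6,1],[0,0,0,0.1,-0.4,7,1],[0,0,0,0.1,-0.4,7.5,1],[0,0,0,0.1,-0.4,7.7,1],[0,0,0,0.1,-0.4,7.7,1],[0,0,0,0.1,-0.4,7.7,1],[0,0,0,0.1,-0.4,7.7,1]]]'
python3 -m pendant '[[[0,0,0,0,0,0,0.7],[0,0,0,0,0,0,0.5],[0,0,0,0,0,0,0.3],[0,0,0,0,0,0,0],[0,0,0,0,0,0,-0.5],[0,0,0,0,0,0,-1],[0,0,0,0,0,0,-1],[0,0,0,0,0,0,-1],[0,0,0,0,0,0,-1],[0,0,0,0,0,0,-1]]]' 40
python3 -m pendant '[[[0,0,0,0,0,-0.5,-1],[0,0,0,0,0,-1.5,-1],[0,0,0,0,0,-3,-1],[0,0,0,0,0,-5,-1],[0,0,0,0,0,-7,-1],[0,0,0,0,0,-9,-1],[0,0,0,0,0,-11,-1],[0,0,0,0,0,-12,-1],[0,0,0,0,0,-12,-1],[0,0,0,0,0,-12,-1]]]'
python3 mv.py 527,76,149,11.1
```

```text
t: 13.58
eef_pos: [0.6509, -0.2227, 0.0307]
ee_rot: [-0.113, 0.994, -0.001, 0.001]
ft_force: [0.4, 0.2, -0.8]
opening: 0.999
grip_force: 0.0
t: 14.42
eef_pos: [0.6506, -0.2226, 0.0302]
ee_rot: [-0.113, 0.994, -0.0, 0.001]
ft_force: [0.3, 0.8, 6.1]
opening: 0.747
grip_force: 44.8
t: 15.25
eef_pos: [0.6501, -0.2224, 0.1493]
ee_rot: [-0.113, 0.994, 0.0, 0.0]
ft_force: [-1.0, -0.3, -1.5]
opening: 0.745
grip_force: 44.4
turn [1.00e-02 1.00e-02 9.19e+01] shift [5.280e+00 3.184e+01 2.000e-02]
```

```bash
python3 - <<'E'
from h import *
for n in("top","side"):
    p,P=snap(n,3)
    h=cv2.cvtColor(p,cv2.COLOR_RGB2HSV);b=(P[...,0]>.44)&(P[...,0]<.6)&(P[...,1]>.02)&(P[...,1]<.18)
    m=b&(P[...,2]>.02)&(P[...,2]<.075)&~((abs(h[...,0]-68)<18)&(h[...,1]>90));m=cv2.morphologyEx(m.astype(np.uint8),cv2.MORPH_OPEN,np.ones((3,3)))>0
    print(n,m.sum(),rect(P[m]),np.percentile(P[m][:,2],[50,98]))
    cv2.imwrite(f"pics/{n}3.png",p[...,::-1])
E
cd pics && python3 -c "
import cv2;cv2.imwrite('c3.png',cv2.resize(cv2.imread('side3.png')[180:480,180:520],None,fx=2,fy=2))"
```

```text
top 1254 (array([522.3, 106. ]), array([160.2, 128. ]), 10.9) [0.05392384 0.06610543]
side 1076 (array([523. , 133.7]), array([80.5, 61. ]), 11.8) [0.04672367 0.05550786]
```

View pics/c3.png

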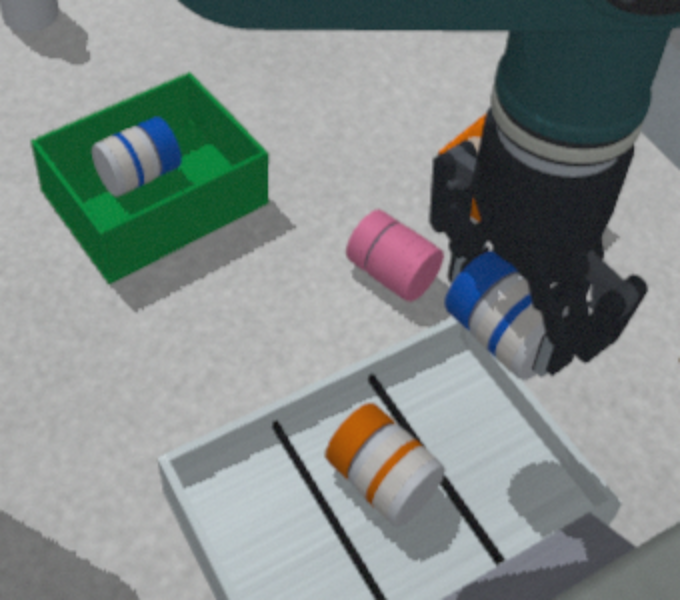

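The crop shows the first jar lying lengthwise in the tote (137,155), the second held level (500,310), and the orange one still in its bay (385,465). I'll refine the first jar's position.

```bash
cat >> h.py <<'E'
def intote(n,P,p,lo,hi):
    a=np.radians(11.1);R=np.array([[np.cos(a),np.sin(a)],[-np.sin(a),np.cos(a)]]);L=(P[...,:2]-[.5218,.1035])@R.T
    m=(abs(L[...,0])<.068)&(abs(L[...,1])<.052)&(P[...,2]>lo)&(P[...,2]<hi)
    k,lab,st,_=cv2.connectedComponentsWithStats(m.astype(np.uint8))
    for i in range(1,k):
        if st[i,4]>60:
            X=L[lab==i];z=P[...,2][lab==i];t=X[z>np.percentile(z,85)]
            print(n,st[i],rect(X),"zmax",np.percentile(z,97).round(4),"crest y",np.median(t[:,1]).round(4))
E
python3 - <<'E'
from h import *
for n in("top","side"):
    p,P=load(n,3);intote(n,P,p,.042,.062)
E
python3 mv.py 527,76,149,11.1
```

```text
top [291 278  25  32 552] (array([ 0.5, 27.6]), array([63.8, 46.5]), 1.2) zmax 0.0569 crest y 0.0291
side [226 238  43  29 678] (array([-0.6, 24.4]), array([63.9, 43.8]), -0.2) zmax 0.0556 crest y 0.0253
turn [-4.00e-02 -2.40e-01  9.19e+01] shift [ 5.2  31.79 -0.11]
```

```bash
python3 -m pendant '[[[0,0,4,0.2,1.5,0,-1],[0,0,10,0.6,4,0,-1],[0,0,17,1,6.5,0,-1],[0,0,24,1.5,9,0,-1],[0,0,31,2,12,0,-1],[0,0,38,2.5,15,0,-1],[0,0,45,3,18,0,-1],[0,0,52,3.5,21,0,-1],[0,0,58,4,23,0,-1],[0,0,64,4.2,24.5,0,-1]]]'
python3 mv.py 527,77,149,11.1
```

```text
t: 16.18
eef_pos: [0.5518, 0.009, 0.1472]
ee_rot: [0.432, 0.902, -0.0, -0.002]
ft_force: [0.8, -0.2, -1.1]
opening: 0.744
grip_force: 44.4
turn [-0.2  -0.16 27.7 ] shift [ 6.85  2.33 -0.16]
```

```bash
python3 -m pendant '[[[0,0,5,1,0.4,0,-1],[0,0,10,2.2,0.8,0,-1],[0,0,15,3.4,1.2,0,-1],[0,0,20,4.6,1.6,0,-1],[0,0,25,5.8,2,0,-1],[0,0,27.7,6.8,2.3,0,-1],[0,0,27.7,6.8,2.3,0,-1],[0,0,27.7,6.8,2.3,0,-1],[0,0,27.7,6.8,2.3,0,-1],[0,0,27.7,6.8,2.3,0,-1]]]'
python3 mv.py 527,77,13,11.1
```

```text
t: 17.02
eef_pos: [0.5292, 0.0735, 0.1487]
ee_rot: [0.634, 0.773, -0.0, -0.0]
ft_force: [-0.3, -0.4, -1.0]
opening: 0.746
grip_force: 44.4
turn [-0.05  0.01  0.2 ] shift [ 0.39 -0.13 13.57]
```

```bash
python3 -m pendant '[[[0,0,0,0.35,-0.1,1,-1],[0,0,0,0.35,-0.1,2.5,-1],[0,0,0,0.35,-0.1,4,-1],[0,0,0,0.35,-0.1,5.5,-1],[0,0,0,0.35,-0.1,6.5,-1],[0,0,0,0.35,-0.1,7,-1],[0,0,0,0.35,-0.1,7,-1],[0,0,0,0.35,-0.1,7,-1],[0,0,0,0.35,-0.1,7,-1],[0,0,0,0.35,-0.1,7,-1]]]'
python3 mv.py 527,77,13,11.1
```

```text
t: 17.85
eef_pos: [0.5284, 0.0774, 0.0806]
ee_rot: [0.634, 0.773, 0.001, 0.001]
ft_force: [-0.3, 0.4, -0.7]
opening: 0.742
grip_force: 44.4
turn [0.14 0.01 0.2 ] shift [-0.02 -0.16  6.76]
```

```bash
python3 -m pendant '[[[0,0,0,0,0,0.8,-1],[0,0,0,0,0,1.6,-1],[0,0,0,0,0,2.4,-1],[0,0,0,0,0,3.2,-1],[0,0,0,0,0,4,-1],[0,0,0,0,0,4.8,-1],[0,0,0,0,0,5.6,-1],[0,0,0,0,0,6.2,-1],[0,0,0,0,0,6.5,-1],[0,0,0,0,0,6.5,-1]]]'
python3 -m pendant '[[[0,0,0,0,0,0.1,-1],[0,0,0,0,0,0.1,-1],[0,0,0,0,0,0.2,-1],[0,0,0,0,0,0.2,-1],[0,0,0,0,0,0.3,-1],[0,0,0,0,0,0.3,-1],[0,0,0,0,0,0.35,-1],[0,0,0,0,0,0.35,-1],[0,0,0,0,0,0.35,-1],[0,0,0,0,0,0.35,-1]]]'
```

```text
t: 18.68
eef_pos: [0.5268, 0.0774, 0.0132]
ee_rot: [0.634, 0.773, -0.001, -0.001]
ft_force: [-0.3, -0.5, -1.8]
opening: 0.747
grip_force: 44.4
t: 19.52
eef_pos: [0.5276, 0.0774, 0.0112]
ee_rot: [0.634, 0.773, 0.0, 0.0]
ft_force: [-2.0, 0.1, 2.3]
opening: 0.742
grip_force: 44.6
```

Contact with the floor, so I release and retreat.

```bash
python3 -m pendant '[[[0,0,0,0,0,0,0.5],[0,0,0,0,0,0,0.5],[0,0,0,0,0,0,0.55],[0,0,0,0,0,0,0.6],[0,0,0,0,0,0,0.7],[0,0,0,0,0,0,0.8],[0,0,0,0,0,0,0.9],[0,0,0,0,0,0,0.9],[0,0,0,0,0,0,0.9],[0,0,0,0,0,0,0.9]]]'
python3 -m pendant '[[[0,0,0,0,0,-0.5,0.9],[0,0,0,0,0,-1.5,0.9],[0,0,0,0,0,-3,0.9],[0,0,0,0,0,-5,1],[0,0,0,0,0,-7,1],[0,0,0,0,0,-9,1],[0,0,0,0,0,-11,1],[0,0,0,0,0,-13,1],[0,0,0,0,0,-14,1],[0,0,0,0,0,-14,1]]]'
python3 mv.py 572,-225.5,149,108.5
```

```text
t: 20.35
eef_pos: [0.5276, 0.0774, 0.0108]
ee_rot: [0.634, 0.773, 0.0, 0.0]
ft_force: [1.4, 0.5, -0.7]
opening: 0.949
grip_force: 0.0
t: 21.18
eef_pos: [0.5295, 0.0775, 0.155]
ee_rot: [0.634, 0.773, 0.003, 0.003]
ft_force: [-0.1, -0.4, 0.5]
opening: 1.002
grip_force: 0.0
turn [  0.27   0.41 -97.2 ] shift [-30.55  -1.77   0.62]
```

```bash
python3 -m pendant '[[[0,0,-6,-1.5,0,0,1],[0,0,-13,-4,-0.2,0,1],[0,0,-20,-7,-0.4,0,1],[0,0,-27,-9.5,-0.6,0,1],[0,0,-34,-12,-0.8,0,1],[0,0,-41,-14.5,-1,0,1],[0,0,-48,-17,-1.1,0,1],[0,0,-55,-19.5,-1.2,0,1],[0,0,-61,-22,-1.3,0,1],[0,0,-67,-24,-1.4,0,1]]]'
python3 mv.py 572,-225.5,149,108.5
python3 - <<'E'
from h import *
for n in("top","side"):
    p,P=snap(n,4);intote(n,P,p,.042,.062);jars(P,p,box=(.53,.61,-.27,-.18))
    cv2.imwrite(f"pics/{n}4.png",p[...,::-1])
E
```

```text
t: 22.02
eef_pos: [0.5602, -0.1623, 0.1491]
ee_rot: [0.1, 0.995, 0.0, -0.001]
ft_force: [0.9, -0.1, 0.2]
opening: 1.0
grip_force: 0.0
turn [  0.04  -0.14 -29.96] shift [-2.42 -5.96  0.01]
top [314 273  25  32 555] (array([ -0.2, -26.4]), array([63.6, 46.9]), 0.2) zmax 0.0571 crest y -0.0265
top [291 278  25  32 555] (array([ 0.5, 28.8]), array([63.7, 46.9]), 1.6) zmax 0.0569 crest y 0.0282
side [226 238  43  29 673] (array([-0.2, 24.8]), array([64.9, 43.2]), -0.4) zmax 0.0555 crest y 0.024
side [241 256  43  29 619] (array([ -0.6, -28.5]), array([65.6, 38.2]), -1.5) zmax 0.0556 crest y -0.0292
[ 343  381   59   56 1785] hue 14.0 (array([ 572.2, -226.8]), array([64.6, 49.8]), -70.6) zmax 0.0747
```

```bash
python3 -m pendant '[[[0,0,-6,-0.5,-1.2,0,1],[0,0,-12,-1,-2.4,0,1],[0,0,-18,-1.5,-3.6,0.5,1],[0,0,-24,-2,-4.8,1.5,1],[0,0,-30,-2.4,-6,3,1],[0,0,-30,-2.4,-6,4,1],[0,0,-30,-2.4,-6,4.5,1],[0,0,-30,-2.4,-6,4.5,1],[0,0,-30,-2.4,-6,4.5,1],[0,0,-30,-2.4,-6,4.5,1]]]'
python3 mv.py 572,-226,30,108.5
```

```text
t: 22.95
eef_pos: [0.5726, -0.2235, 0.1067]
ee_rot: [-0.159, 0.987, -0.0, 0.001]
ft_force: [0.2, -1.5, 0.4]
opening: 1.0
grip_force: 0.0
turn [-0.03  0.07 -0.21] shift [ 0.14 -0.21  7.67]
```

```bash
python3 -m pendant '[[[0,0,0,0.1,-0.2,1.5,1],[0,0,0,0.1,-0.2,3,1],[0,0,0,0.1,-0.2,4.5,1],[0,0,0,0.1,-0.2,6,1],[0,0,0,0.1,-0.2,7,1],[0,0,0,0.1,-0.2,7.5,1],[0,0,0,0.1,-0.2,7.7,1],[0,0,0,0.1,-0.2,7.7,1],[0,0,0,0.1,-0.2,7.7,1],[0,0,0,0.1,-0.2,7.7,1]]]'
python3 -m pendant '[[[0,0,0,0,0,0,0.7],[0,0,0,0,0,0,0.5],[0,0,0,0,0,0,0.3],[0,0,0,0,0,0,0],[0,0,0,0,0,0,-0.5],[0,0,0,0,0,0,-1],[0,0,0,0,0,0,-1],[0,0,0,0,0,0,-1],[0,0,0,0,0,0,-1],[0,0,0,0,0,0,-1]]]' 40
python3 -m pendant '[[[0,0,0,0,0,-0.5,-1],[0,0,0,0,0,-1.5,-1],[0,0,0,0,0,-3,-1],[0,0,0,0,0,-5,-1],[0,0,0,0,0,-7,-1],[0,0,0,0,0,-9,-1],[0,0,0,0,0,-12,-1],[0,0,0,0,0,-14,-1],[0,0,0,0,0,-15,-1],[0,0,0,0,0,-15,-1]]]'
python3 mv.py 521.8,103.5,180,11.1
```

```text
t: 23.78
eef_pos: [0.5726, -0.2269, 0.0301]
ee_rot: [-0.159, 0.987, -0.001, 0.001]
ft_force: [-0.1, -0.2, -0.3]
opening: 1.002
grip_force: 0.0
t: 24.62
eef_pos: [0.5724, -0.2268, 0.0297]
ee_rot: [-0.159, 0.987, -0.0, 0.001]
ft_force: [0.6, 0.3, 5.6]
opening: 0.745
grip_force: 44.8
t: 25.45
eef_pos: [0.573, -0.2271, 0.1822]
ee_rot: [-0.159, 0.987, -0.002, 0.002]
ft_force: [0.7, 0.2, -0.6]
opening: 0.745
grip_force: 44.5
turn [3.00e-02 3.60e-01 9.72e+01] shift [-5.52 32.99  0.11]
```

```bash
python3 -m pendant '[[[0,0,6,-0.3,1.5,0,-1],[0,0,13,-0.6,4,0,-1],[0,0,20,-1,6.5,0,-1],[0,0,27,-1.4,9,0,-1],[0,0,34,-1.9,12,0,-1],[0,0,41,-2.4,15,0,-1],[0,0,48,-2.9,18,0,-1],[0,0,55,-3.4,21,0,-1],[0,0,62,-3.8,23,0,-1],[0,0,68,-4.1,24.5,0,-1]]]'
python3 mv.py 521.8,103.5,180,11.1
```

```text
t: 26.28
eef_pos: [0.532, 0.0212, 0.1762]
ee_rot: [0.422, 0.907, -0.001, -0.002]
ft_force: [-0.8, -0.1, -1.2]
opening: 0.746
grip_force: 44.5
turn [-0.22 -0.17 28.98] shift [ 6.95  4.52 -0.36]
```

```bash
python3 -m pendant '[[[0,0,5,1,0.7,0,-1],[0,0,10,2.2,1.5,0,-1],[0,0,15,3.4,2.2,0,-1],[0,0,20,4.6,3,0,-1],[0,0,25,5.8,3.8,0,-1],[0,0,29,6.9,4.5,0,-1],[0,0,29,6.9,4.5,0,-1],[0,0,29,6.9,4.5,0,-1],[0,0,29,6.9,4.5,0,-1],[0,0,29,6.9,4.5,0,-1]]]'
python3 mv.py 521.8,103.5,55,11.1
```

```text
t: 27.12
eef_pos: [0.5233, 0.0999, 0.1781]
ee_rot: [0.634, 0.773, -0.001, -0.0]
ft_force: [-1.1, 0.4, -1.8]
opening: 0.744
grip_force: 44.5
turn [-0.07  0.01  0.2 ] shift [ 0.39 -0.06 12.31]
```

```bash
python3 -m pendant '[[[0,0,0,0.35,0,1.5,-1],[0,0,0,0.35,0,3,-1],[0,0,0,0.35,0,5,-1],[0,0,0,0.35,0,7,-1],[0,0,0,0.35,0,9,-1],[0,0,0,0.35,0,10.5,-1],[0,0,0,0.35,0,11.2,-1],[0,0,0,0.35,0,11.5,-1],[0,0,0,0.35,0,11.5,-1],[0,0,0,0.35,0,11.5,-1]]]'
python3 mv.py 521.8,103.5,54,11.1
```

```text
t: 27.95
eef_pos: [0.5236, 0.1039, 0.0649]
ee_rot: [0.634, 0.773, 0.001, 0.001]
ft_force: [-0.5, -0.4, -1.2]
opening: 0.746
grip_force: 44.5
turn [0.11 0.01 0.19] shift [-0.01 -0.19  1.09]
```

```bash
python3 -m pendant '[[[0,0,0,0,-0.1,0.1,-1],[0,0,0,0,-0.1,0.2,-1],[0,0,0,0,-0.1,0.3,-1],[0,0,0,0,-0.1,0.4,-1],[0,0,0,0,-0.1,0.5,-1],[0,0,0,0,-0.1,0.6,-1],[0,0,0,0,-0.1,0.7,-1],[0,0,0,0,-0.1,0.8,-1],[0,0,0,0,-0.1,0.9,-1],[0,0,0,0,-0.1,0.9,-1]]]'
python3 -m pendant '[[[0,0,0,0,0,0.1,-1],[0,0,0,0,0,0.1,-1],[0,0,0,0,0,0.1,-1],[0,0,0,0,0,0.2,-1],[0,0,0,0,0,0.2,-1],[0,0,0,0,0,0.2,-1],[0,0,0,0,0,0.2,-1],[0,0,0,0,0,0.2,-1],[0,0,0,0,0,0.2,-1],[0,0,0,0,0,0.2,-1]]]'
```

```text
t: 28.78
eef_pos: [0.5217, 0.1039, 0.0545]
ee_rot: [0.634, 0.773, -0.0, -0.0]
ft_force: [-0.2, -0.4, -1.2]
opening: 0.749
grip_force: 44.5
t: 29.62
eef_pos: [0.5219, 0.1039, 0.0529]
ee_rot: [0.634, 0.773, 0.0, 0.0]
ft_force: [0.3, 0.7, -1.2]
opening: 0.745
grip_force: 44.5
```

```bash
python3 -m pendant '[[[0,0,0,0,0,0.05,-1],[0,0,0,0,0,0.05,-1],[0,0,0,0,0,0.1,-1],[0,0,0,0,0,0.1,-1],[0,0,0,0,0,0.1,-1],[0,0,0,0,0,0.15,-1],[0,0,0,0,0,0.15,-1],[0,0,0,0,0,0.15,-1],[0,0,0,0,0,0.15,-1],[0,0,0,0,0,0.15,-1]]]'
python3 - <<'E'
from h import *
for i in range(3):
    p,P=snap("side",5);print(observe()["ft_force"].round(2))
intote("side",P,p,.042,.056)
cv2.imwrite("pics/c5.png",cv2.resize(p[180:340,170:350,::-1],None,fx=3.5,fy=3.5))
E
```

```text
t: 30.45
eef_pos: [0.5221, 0.1039, 0.0525]
ee_rot: [0.634, 0.773, 0.0, 0.0]
ft_force: [-2.5, -0.8, 7.5]
opening: 0.74
grip_force: 45.4
[-3.78 -0.36  7.33]
[-3.29 -0.32  7.05]
[-2.73 -1.02  7.19]
side [237 256  47  28 567] (array([ -0.9, -22.2]), array([64.9, 51. ]), -1.2) zmax 0.0553 crest y -0.0287
```

View pics/c5.png

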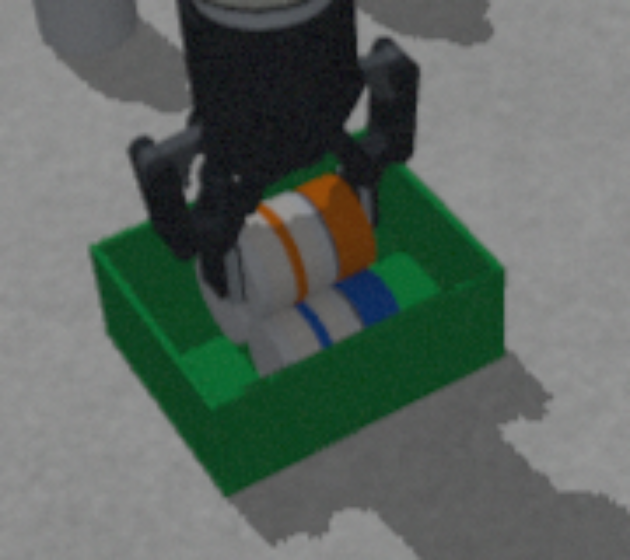

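The crop shows the orange jar (300,245) held level and seated between the blues, and the 7 N upward force confirms contact. I'll ease off half a millimetre, open slowly, then rise.

```bash
python3 -m pendant '[[[0,0,0,0,0,-0.05,-1],[0,0,0,0,0,-0.1,-1],[0,0,0,0,0,-0.1,0.5],[0,0,0,0,0,-0.1,0.5],[0,0,0,0,0,-0.1,0.55],[0,0,0,0,0,-0.1,0.6],[0,0,0,0,0,-0.1,0.7],[0,0,0,0,0,-0.1,0.8],[0,0,0,0,0,-0.1,0.9],[0,0,0,0,0,-0.1,0.9]]]'
python3 -m pendant '[[[0,0,0,0,0,-0.3,0.95],[0,0,0,0,0,-1,0.95],[0,0,0,0,0,-2,0.95],[0,0,0,0,0,-4,1],[0,0,0,0,0,-6,1],[0,0,0,0,0,-8,1],[0,0,0,0,0,-10,1],[0,0,0,0,0,-12,1],[0,0,0,0,0,-13,1],[0,0,0,0,0,-13,1]]]'
python3 -m pendant '[[[0,0,0,-1.5,0,0,1],[0,0,0,-4,0,0,1],[0,0,0,-7,0,0,1],[0,0,0,-10,0,0,1],[0,0,0,-13,0,0,1],[0,0,0,-16,0,0,1],[0,0,0,-19,0,0,1],[0,0,0,-20,0,0,1],[0,0,0,-20,0,0,1],[0,0,0,-20,0,0,1]]]'
python3 - <<'E'
from h import *
for n in("top","side"):
    p,P=snap(n,6);intote(n,P,p,.035,.062);intote(n,P,p,.075,.11)
cv2.imwrite("pics/c6.png",cv2.resize(p[180:340,170:350,::-1],None,fx=3.5,fy=3.5))
E
```

```text
t: 31.43
eef_pos: [0.5218, 0.104, 0.0521]
ee_rot: [0.634, 0.773, -0.0, -0.0]
ft_force: [0.5, -0.2, -0.2]
opening: 0.951
grip_force: 0.0
t: 32.27
eef_pos: [0.5238, 0.1041, 0.1867]
ee_rot: [0.634, 0.773, 0.003, 0.003]
ft_force: [0.3, 0.2, 1.0]
opening: 1.003
grip_force: 0.0
t: 33.1
eef_pos: [0.5605, -0.0919, 0.1812]
ee_rot: [0.634, 0.773, 0.0, -0.001]
ft_force: [-0.4, 1.2, 0.7]
opening: 0.998
grip_force: 0.0
top [323 273  17  30 336] (array([ -0. , -37.2]), array([63.6, 27.7]), 0.9) zmax 0.0573 crest y -0.0297
top [290 280  17  30 306] (array([ 0.3, 39.4]), array([63.6, 25.2]), 0.0) zmax 0.0576 crest y 0.031
top [301 275  28  33 670] (array([-0.5,  0.9]), array([63.7, 50.1]), 0.5) zmax 0.0988 crest y 0.0008
side [226 251  50  34 599] (array([-9.8, -0.7]), array([92.7, 47.7]), -89.3) zmax 0.0605 crest y -0.0229
side [230 229  39  36 855] (array([-1.6, -3.1]), array([64.1, 48.9]), 1.0) zmax 0.0972 crest y -0.0023
```

View pics/c6.png

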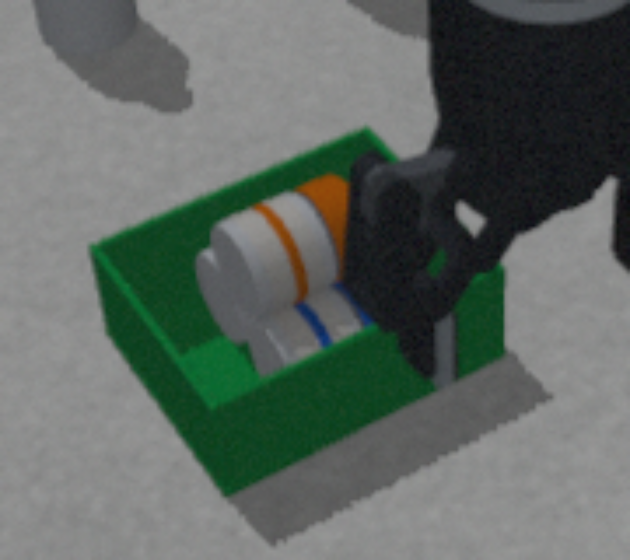

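The crop shows the orange jar (285,250) lying on the two blues. Its crest at about 98 mm puts its centre about 68 mm above the tote floor, on the centre line and level. The robot is clear, so I hand in.

```bash
python3 -c "
from rig import *
print(hand_in())"
```

```text
the job is handed in; nothing more can be done
None
```

I laid both blue-capped jars lengthwise on the tote floor with the orange-capped jar resting between them, and handed the job in at about 33 s; the last pictures look right, but no verdict came back.

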